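# Stack the stone sieves and hold the stack level over the sorting tray

### The job

Build the stone-grading stack: the fine sieve seated in the mouth of the grey metal catch pan and the coarse sieve, with its three stones still in it, seated in the fine one; set the sieves down rather than dropping them and spill no stone. With the stack standing assembled, grip it by the pan at the bottom, lift it all and finish holding it still and level over the middle of the grey-lined sorting tray, about a hand's breadth (8 to 15 cm) above it, ready for shaking: do not put it down or let go. Leave the loupe and the tweezers where they lie.

Things in the scene. Friction and masses are not known exactly. Their poses are not given: they have to be found in the camera images.
- pan: Catch pan, the bottom of the stack: an open round cup turned from grey metal with two grooves round it, no holes in its floor, 60 mm outer diameter, 24 mm tall, wall 5.5 mm, mouth 49 mm, 0.08 to 0.17 kg. Grip it from outside; it is 5 mm wider than the sieves. With both sieves on it the stack is 46 mm tall and weighs about 0.3 kg. Origin: centre of the underside, z up.
- pan_seat (a point): Point on the pan's axis 18 mm above its underside: the fine sieve's origin comes to lie here when it is fully seated on the pan.
- fine_sieve: Empty brass sieve with many small holes (2.6 mm) in its plate, 80 g. 17 mm tall: the lowest 6 mm are a tapered spigot (40 to 46 mm across) that drops into the 49 mm mouth below; grip the upright frame, 55 mm diameter, from 6 mm to the rim at 17 mm. The shoulder at 6 mm rests on the rim below. Rim 3 mm thick, plate 6.5 mm above the underside. Origin: centre of the underside, z up.
- fine_seat (a point): Point on the fine sieve's axis 11 mm above its underside: the coarse sieve's origin comes to lie here when it is fully seated on the fine sieve.
- coarse_sieve: Brass sieve with large holes (7 mm) and the three loose stones, 64 to 104 g, the same shape as the fine sieve: 17 mm tall, spigot on the lowest 6 mm (40 to 46 mm across), frame 55 mm in diameter above it, rim at 17 mm, mouth 49 mm. The stones rise at most to the rim. The two sieves may have changed places from start to start. Origin: centre of the underside, z up.
- stone0: Dark red tumbled stone, 15x12x10 mm, 10 g, loose in the coarse sieve. Origin: centre of its underside.
- stone1: Violet tumbled stone, 14x11x9 mm, 10 g, loose in the coarse sieve. Origin: centre of its underside.
- stone2: Amber tumbled stone, 13x12x9 mm, 10 g, loose in the coarse sieve. Origin: centre of its underside.
- tray: Fixed shallow white sorting tray with a grey lining, 200 (its x) x 160 (its y) mm, rim 14 mm high, floor about 4 mm above the bench, to the left. Origin: centre of its underside.
- loupe: Folding loupe, 30x65x18 mm, loose on the bench behind the pan; a bystander. Origin: centre of its underside.
- tweezers: Steel tweezers, 122x9x12 mm, loose on the bench in front of the tray; a bystander. Origin: centre of the underside.

How it is judged:
On the way:
1. the fine sieve seated on the pan and the coarse sieve seated on the fine one, while the pan still stands (height (world z) of pan below 0.012 m and distance between fine_sieve and pan_seat below 0.003 m and distance between coarse_sieve and fine_seat below 0.003 m and horizontal distance between each of stone0, stone1, stone2 and coarse_sieve below 0.026 m and z of stone0 in the frame of coarse_sieve between 0.003 and 0.022 m and z of stone1 in the frame of coarse_sieve between 0.003 and 0.022 m and z of stone2 in the frame of coarse_sieve between 0.003 and 0.022 m), for 0.2 s.
At the end, for the whole second after the job is handed in: Fingers hold the pan, underside 60 to 200 mm above the bench, centre within 50 mm of the tray's (horizontally), level within 0.09 rad, still (under 20 mm/s, 0.1 rad/s); both sieves seated (origins within 3 mm of their seats); all three stones in the coarse sieve (height (world z) of pan between 0.06 and 0.2 m and horizontal distance between pan and tray below 0.05 m and angle between each of pan, coarse_sieve's own z axis and vertical below 0.09 rad and linear speed of pan below 0.02 m/s and angular speed of pan below 0.1 rad/s and contact force between the fingers and pan above 1 N and distance between fine_sieve and pan_seat below 0.003 m and distance between coarse_sieve and fine_seat below 0.003 m and horizontal distance between each of stone0, stone1, stone2 and coarse_sieve below 0.026 m and z of stone0 in the frame of coarse_sieve between 0.003 and 0.022 m and z of stone1 in the frame of coarse_sieve between 0.003 and 0.022 m and z of stone2 in the frame of coarse_sieve between 0.003 and 0.022 m); the arm keeps its last pose, push and grip.
It fails at once if a stone spills out of the coarse sieve (horizontal distance between any of stone0, stone1, stone2 and coarse_sieve above 0.034 m).
It fails at once if a sieve is dropped from more than about 1 cm ((linear speed of fine_sieve above 0.45 m/s and contact force between the fingers and fine_sieve below 0.2 N) or (linear speed of coarse_sieve above 0.45 m/s and contact force between the fingers and coarse_sieve below 0.2 N)).
It fails at once if the loupe or the tweezers are disturbed (moved over 20 mm) (distance of any of loupe, tweezers from where it was at the start of the episode above 0.02 m).
It also fails if it takes over 72 s, if anything falls off the work surface, if the arm or the gripper's body presses on something with over 40 N, if the wrist force passes 120 N, or if a joint passes its speed limit or range.

### The arm

A 6-joint arm with a two-finger parallel gripper is mounted at the origin on a cart in front of the work surface, level with it; the furniture and walls round the work are solid. World frame = base frame: x ahead of the robot, y to its left, z up, the work surface at z = 0. Lengths are in m, angles in rad, forces in N, time in s.
With the tool pointing down it reaches from about 0.35 to 0.95 m from the base axis. Payload 17.4 kg.
Tool frame: the origin (TCP) lies midway between the tips of the shut fingers; the grasp point (between the pads) lies 19 mm behind it (env.pinch_z is the distance from the TCP to the grasp point, in m); y points along the fingers, z is the direction in which the jaws open and shut, and the axes are right-handed (so a half turn about y gives the same grasp; the last joint's range is limited). The gripper opens to 93 mm and grips with 3 to 60 N. Pads are 15 mm wide; open, the fingers measure 128 mm over their backs; the gripper's body (75 mm by 188 mm) begins 65 mm behind the grasp point.
Start: joints at [1.231, 0.116, 1.442, -0, 1.584, -0.038], TCP at [0.201, 0.644, 0.219] pointing down, gripper open.
Joint ranges: [-2.83, 2.83], [-0.83, 2.19], [0.07, 2.5], [-1.14, 4.28], [0.01, 3], [-2.97, 2.97]. Speed limits (rad/s): [1.89, 1.89, 2.22, 3.14, 3.14, 3.14].

### API

Orientations are given as a unit quaternion [x, y, z, w].
In Python, from station import observe, optics, ticket, env gives the robot as it stands.
- The arm moves only by the tool play_rows, never from a script. Its argument "deltas" is a list of rows, each a list of 3 entries, a list of its own where there are three numbers: the turn, a rotation vector about the tool's x, y, z scaled (see below), then the shift along the tool's x, y, z scaled (see below), then the opening, from -1 (shut) to 1 (fully open). A call has 1 to 10 rows; each row shifts and turns the commanded pose from where the row before left it, along the tool's axes as they then stand; what a row does not reach is not made up. The controller multiplies each number of a shift by 0.05 m and each number of a turn by 360 degrees. A row lasts 1/8 s, in which the tool goes at most 62.5 mm and 10.7 degrees, less where a joint would pass 70% of its speed; a pose out of reach is approached as far as the arm can. A call with a number of a shift or a turn outside -1 to 1 is refused whole. A call with a gripper value outside its range is refused whole. The fingers move at their own pace and stop on an object; "grip_force" is the grip in N (left out, the last holds). Time passes only in rows, so rows that do not move let the fingers close. It gives the time, the measured TCP pose, the force and the opening at its end, in the units of the state.
- observe(): the state, without advancing time (a new reading comes with each control period).
- optics.snapshot(name): name is "side" or "top" or "wrist"; returns (picture, depth): 400x640x3 uint8, blue, green, red; 400x640 float32, m along the optical axis (not along the pixel's ray), 0 where there is no reading.
- optics.camera_model(name): a dict with "K" (3x3 intrinsics, pixels), "rvec" (rotation vector, rad) and "tvec" (3), from world to camera coordinates, as OpenCV has them. Camera axes: x right, y down, z forward; pixel columns grow to the right and rows downward; lengths in m; the calibration is good to about 2 mm. A picture is of the moment at which its call begins: read the wrist's pose just before it. camera_model takes no time and is no camera call; for the wrist camera it gives the pose at the moment of the call.
- ticket.hand_in(): hands the job in, once; it reports no verdict.
Trained networks look in the newest picture that a camera, given by its name, has taken for a name from the list of things; names that differ only in an ending like _2 or _b are one class to them, and where a whole thing is asked for, a point or a joint stands for the part that bears it (a point fixed in the world has none). Each returns a list of dicts, best first, with "score" (0 to 1); they miss things now and then, are a little off and sometimes report something else, mostly with a low value. They report only what shows in the picture. A call takes as long as a camera call.
- optics.look_for(camera, query): "centre" ([x, y, z] in m, in the coordinates of the camera as it stood for that picture, good to about 4 mm: the middle of the surface that is visible of it).
The state is a dict: "clock": time; "qpos": joint angles; "qvel": joint speeds; "effort": joint torques, N m; "position": TCP position; "ee_rot": TCP orientation; "force": force on the tool from outside, world axes, zero at the start; "moment": the same for the moment, N m; "gripper_width": finger opening in m.
Only numpy, scipy, OpenCV 4.12 (cv2) and the standard library are available. Lean on these libraries where they do the work, as an engineer would, in place of code of your own. Each camera call takes 0.05 s, during which the arm holds its last target.

## Working session

There is one attempt and no reset: what is moved stays moved. The work goes in short steps, Python scripts to look and compute and a tool call to move; the robot and the scene stay as the last step left them, time stands still between calls to the robot, and variables do not carry over. Pictures are saved under pics/ and viewed, and the job is handed in when it is done.

Besides the shell and the picture viewer there is one more tool, called after "Request:" as name(argument=value, ...), one argument or row to a line, values as JSON. play_rows: Moves the arm, as the interface text tells. Its arguments: {"type":"object","properties":{"deltas":{"type":"array"},"grip_force":{"type":"number"}},"required":["deltas"]}

```bash
mkdir -p pics; ls; cat > h.py <<'E'
import numpy as np, cv2
from scipy.spatial.transform import Rotation as R
from station import observe, optics, ticket, env
def cam2w(m,p):
    Rm=cv2.Rodrigues(np.array(m["rvec"],float))[0]
    return Rm.T@(np.array(p,float)-np.array(m["tvec"],float).ravel())
def find(cam,q,m):
    for d in optics.look_for(cam,q)[:2]:
        w=cam2w(m,d["centre"]); px=m["K"]@np.array(d["centre"]); px=px[:2]/px[2]
        print(cam,q,round(d["score"],2),np.round(w,4),np.round(px))
E
python3 - <<'E'
from h import *
s=observe()
for k in s: print(k,np.round(s[k],4))
print(env.pinch_z, [a for a in dir(env) if a[0]!='_'])
for c in ("top","side"):
    m=optics.camera_model(c); b,d=optics.snapshot(c); cv2.imwrite(f"pics/{c}0.png",b); np.savez(f"{c}0.npz",b=b,d=d)
    print(c, m)
    for q in ("pan","fine_sieve","coarse_sieve","tray","loupe","tweezers"): find(c,q,m)
E
```

```text
pics
clock 0.0
qpos [ 1.2312  0.1165  1.4423  0.      1.584  -0.0378]
qvel [-0.0014  0.001  -0.0008 -0.0012 -0.0013  0.0003]
effort [ 0.00000e+00 -7.21230e+01 -6.22627e+01  7.79000e-02  2.37000e-02
 -1.00000e-04]
position [0.2005 0.6443 0.2179]
ee_rot [ 0.6995 -0.1064  0.1062 -0.6987]
force [ 0.0701 -0.2522 -0.8414]
moment [0.0002 0.0158 0.0139]
gripper_width 0.0928
0.0188 ['PlanningError', 'pinch_z']
top {'K': array([[391.29920276,   0.        , 316.96124463],
       [  0.        , 391.29920276, 201.51219414],
       [  0.        ,   0.        ,   1.        ]]), 'rvec': array([ 2.12548163, -2.16189035,  0.17570499]), 'tvec': array([-0.01423336,  0.53878957,  0.86120509])}
top pan 0.79 [0.5231 0.0056 0.0026] [305. 211.]
top fine_sieve 0.75 [ 0.6152 -0.2366  0.0057] [404. 171.]
top coarse_sieve 0.57 [ 0.4429 -0.216   0.0074] [399. 242.]
top tray 0.62 [0.5971 0.2488 0.0027] [204. 182.]
top loupe 0.74 [ 6.978e-01 -1.000e-04  1.350e-02] [306. 139.]
top tweezers 0.59 [0.3864 0.251  0.0103] [200. 270.]
side {'K': array([[517.13282377,   0.        , 320.29179156],
       [  0.        , 517.13282377, 200.83811694],
       [  0.        ,   0.        ,   1.        ]]), 'rvec': array([ 2.2560261 , -0.4620371 ,  0.23638595]), 'tvec': array([-0.5016973 ,  0.18362054,  1.09248611])}
side pan 0.59 [0.5251 0.0053 0.0142] [311. 216.]
side fine_sieve 0.75 [ 0.6179 -0.24    0.0066] [395. 279.]
side coarse_sieve 0.74 [ 0.441  -0.2208  0.0083] [316. 298.]
side tray 0.62 [0.5951 0.2418 0.0068] [301. 158.]
side loupe 0.62 [ 0.7005 -0.0086  0.0165] [378. 201.]
side tweezers 0.58 [0.3908 0.2455 0.0104] [229. 174.]
```

View pics/top0.png

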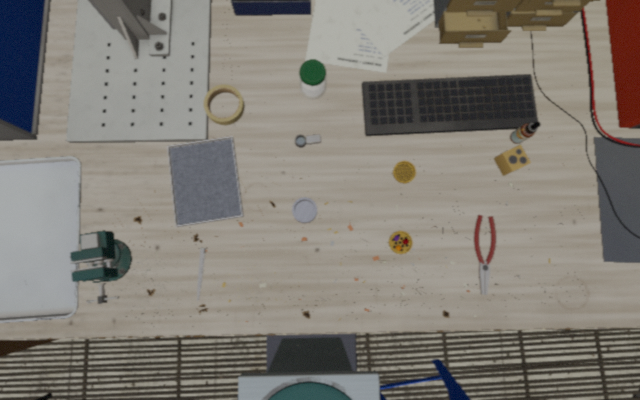

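View pics/side0.png

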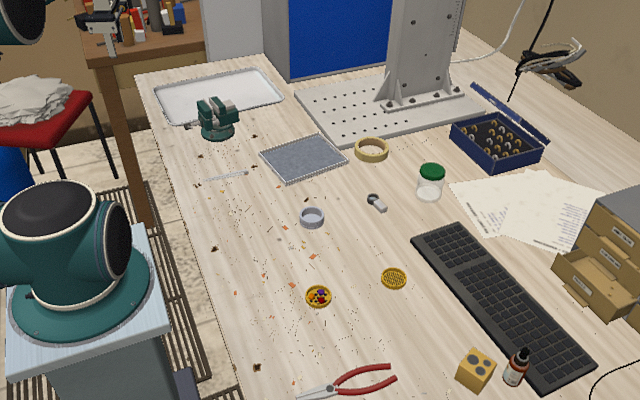

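```bash
cat >> h.py <<'E'
def ray_plane(m,u,v,z):
    Rm=cv2.Rodrigues(np.array(m["rvec"],float))[0]; t=np.array(m["tvec"],float).ravel()
    c=-Rm.T@t; d=Rm.T@np.linalg.inv(m["K"])@np.array([u,v,1.]); return c+d*(z-c[2])/d[2]
def pose():
    s=observe(); return np.array(s["position"]),R.from_quat(s["ee_rot"]),s
def plan(p1,R1,p0=None,R0=None):
    p,r,s=pose(); p0=p if p0 is None else p0; R0=r if R0 is None else R0
    rv=(R0.inv()*R1).as_rotvec(); d=R0.inv().apply(np.array(p1)-p0)
    print("rot units",np.round(rv/(2*np.pi),4),"shift units (cur tool axes)",np.round(d/0.05,3), "in tgt axes",np.round(R1.inv().apply(np.array(p1)-p0)/0.05,3))
E
python3 - <<'E'
from h import *
p,r,s=pose(); print(np.round(r.as_matrix(),3))
for c in ("top","side"):
    m=optics.camera_model(c); f=np.load(c+"0.npz"); b=f["b"]
    hsv=cv2.cvtColor(b,cv2.COLOR_BGR2HSV)
    c0={"fine":((404,171),(395,279)),"coarse":((400,242),(317,297)),"pan":((305,211),(312,217))}
    for n,(a,bb) in c0.items():
        u,v=a if c=="top" else bb
        crop=cv2.resize(b[v-22:v+22,u-22:u+22],None,fx=6,fy=6,interpolation=cv2.INTER_CUBIC); cv2.imwrite(f"pics/{c}_{n}.png",crop)
        if n!="pan": mask=((hsv[...,1]>110)&(hsv[...,2]>50)).astype(np.uint8)
        else: mask=((hsv[...,0]>105)&(hsv[...,0]<145)&(hsv[...,1]>15)).astype(np.uint8)
        k=np.zeros_like(mask); k[v-18:v+18,u-18:u+18]=mask[v-18:v+18,u-18:u+18]
        cs=cv2.findContours(cv2.morphologyEx(k,cv2.MORPH_CLOSE,np.ones((3,3))),cv2.RETR_EXTERNAL,cv2.CHAIN_APPROX_NONE)[0]
        q=max(cs,key=cv2.contourArea); e=cv2.fitEllipse(cv2.convexHull(q)); 
        print(c,n,np.round(e[0],1),np.round(e[1],1),np.round(ray_plane(m,*e[0],0.017 if n!="pan" else 0.024),4),np.round(ray_plane(m,*e[0],0.009),4))
    print("cam at",ray_plane(m,320,200,0), -cv2.Rodrigues(m["rvec"])[0].T@m["tvec"])
import glob
rows=[np.hstack([cv2.imread(f"pics/{c}_{n}.png") for n in ("fine","coarse","pan")]) for c in("top","side")]
cv2.imwrite("pics/crops.png",np.vstack(rows))
E
```

```text
[[ 0.955  0.     0.297]
 [-0.297  0.     0.955]
 [ 0.    -1.     0.   ]]
top fine [403.8 171.6] [21.1 21.5] [ 0.6117 -0.2339  0.017 ] [ 0.6136 -0.2358  0.009 ]
top coarse [400.2 242. ] [22.1 22.4] [ 0.4435 -0.2167  0.017 ] [ 0.4438 -0.2185  0.009 ]
top pan [303.9 210.4] [19.6 22.2] [0.5206 0.0074 0.024 ] [0.5226 0.0078 0.009 ]
cam at [ 0.54867451 -0.03117918  0.        ] [ 0.39825691 -0.01528801  0.93452057]
side fine [393.4 278.1] [22. 26.] [ 0.612  -0.2428  0.017 ] [ 0.6162 -0.2372  0.009 ]
side coarse [317.8 296.2] [23.8 26.4] [ 0.4434 -0.2248  0.017 ] [ 0.446  -0.2191  0.009 ]
side pan [312.4 214.9] [14.5 27. ] [ 0.5264 -0.0006  0.024 ] [0.5328 0.0143 0.009 ]
cam at [0.57649626 0.06711943 0.        ] [ 0.16274946 -0.83515555  0.86889033]
```

View pics/crops.png

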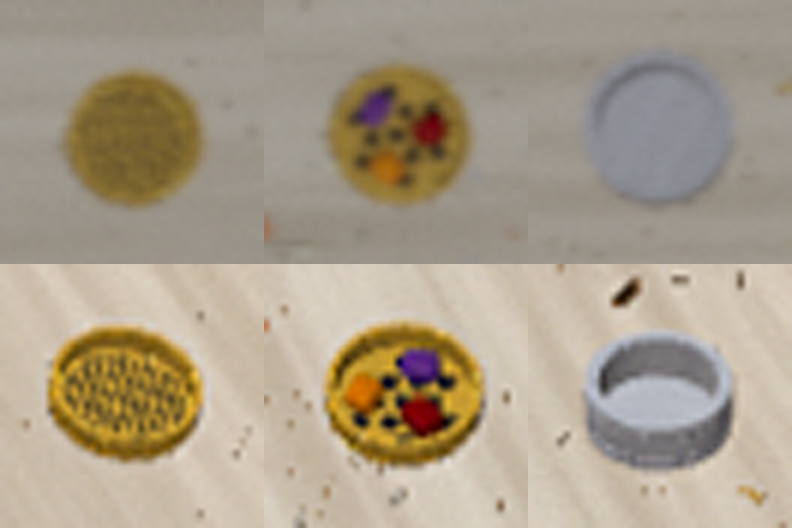

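Request:
play_rows(
  deltas=[
    [[0,-0.024,0],[0,0,0],1],
    [[0,-0.0233,0],[0,0,0],1],
    [[0,0,0],[0.46,0,-0.92],1],
    [[0,0,0],[0.46,0,-0.92],1],
    [[0,0,0],[0.46,0,-0.92],1],
    [[0,0,0],[0.46,0,-0.92],1],
    [[0,0,0],[0.46,0,-0.92],1],
    [[0,0,0],[0.46,0,-0.92],1],
    [[0,0,0],[0.46,0,-0.92],1],
    [[0,0,0],[0.46,0,-0.92],1],
  ],
)

```text
clock: 1.95
position: [0.3834, 0.2741, 0.2189]
ee_rot: [-0.707, 0.001, -0.002, 0.707]
force: [1.0, 0.6, -0.4]
gripper_width: 0.0926
```

Request:
play_rows(
  deltas=[
    [[0,0,0],[0.46,0,-0.92],1],
    [[0,0,0],[0.46,0,-0.92],1],
    [[0,0,0],[0.46,0,-0.92],1],
    [[0,0,0],[0.46,0,-0.92],1],
    [[0,0,0],[0.46,0,-0.92],1],
    [[0,0,0],[0.46,0,-0.92],1],
    [[0,0,0],[0,0,0],1],
    [[0,0,0],[0,0,0],1],
  ],
)

```text
clock: 2.95
position: [0.5195, -0.0008, 0.2186]
ee_rot: [-0.707, 0.002, -0.002, 0.707]
force: [-0.1, -0.6, -0.5]
gripper_width: 0.093
```

```bash
python3 - <<'E'
from h import *
p,r,s=pose(); print(s["clock"],p,np.round(r.as_matrix(),3))
m=optics.camera_model("wrist"); b,d=optics.snapshot("wrist"); cv2.imwrite("pics/w1.png",b)
print(-cv2.Rodrigues(m["rvec"])[0].T@m["tvec"], m["K"][0,0])
find("wrist","pan",m)
E
```

```text
2.95 [ 0.5195211  -0.00082698  0.21859115] [[ 1.    -0.     0.005]
 [-0.005  0.     1.   ]
 [-0.    -1.     0.   ]]
[ 0.44096649 -0.00079439  0.38524707] 315.96971778937217
wrist pan 0.97 [0.5259 0.0044 0.0018] [325. 179.]
```

View pics/w1.png

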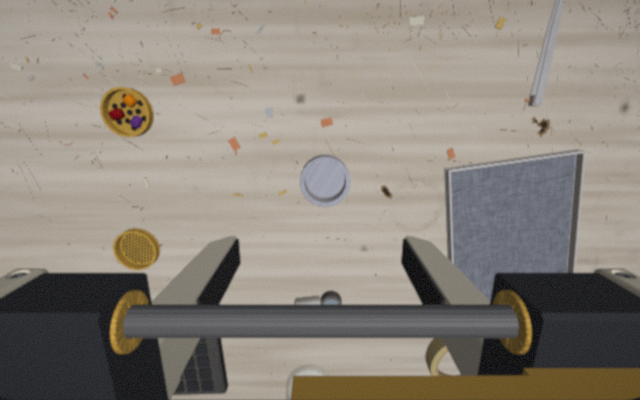

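```bash
cat >> h.py <<'E'
from scipy.optimize import fsolve
A=np.linspace(0,2*np.pi,72)
def hull(m,x,y,zs,rd):
    P=np.concatenate([np.c_[x+rr*np.cos(A),y+rr*np.sin(A),0*A+z] for z,rr in zip(zs,rd)])
    q=cv2.projectPoints(P,m["rvec"],m["tvec"],m["K"],None)[0].reshape(-1,2).astype(np.float32)
    return cv2.convexHull(q)
def cen(h): M=cv2.moments(h); return np.array([M["m10"]/M["m00"],M["m01"]/M["m00"]]),M["m00"]
def fitobj(m,b,n,guess,zs=None,out=None):
    if n=="pan": zs=zs or (0,.024); rd=(.03,.03)
    else: zs=zs or (.006,.017); rd=(.0275,.0275)
    h0=hull(m,guess[0],guess[1],zs,rd); c,_=cen(h0)
    win=np.zeros(b.shape[:2],np.uint8); r=cv2.minEnclosingCircle(h0)[1]*1.35
    cv2.circle(win,tuple(int(v) for v in np.round(c)),int(r),1,-1)
    hsv=cv2.cvtColor(b,cv2.COLOR_BGR2HSV)
    if n!="pan": mask=(hsv[...,1]>110)&(hsv[...,2]>40)
    else: mask=(hsv[...,0]>105)&(hsv[...,0]<145)&(hsv[...,1]>15)
    k=cv2.morphologyEx((mask&(win>0)).astype(np.uint8),cv2.MORPH_CLOSE,np.ones((3,3)))
    k=cv2.morphologyEx(k,cv2.MORPH_OPEN,np.ones((3,3)))
    q=max(cv2.findContours(k,cv2.RETR_EXTERNAL,cv2.CHAIN_APPROX_NONE)[0],key=cv2.contourArea)
    t,a=cen(cv2.convexHull(q).astype(np.float32))
    s=fsolve(lambda p:cen(hull(m,p[0],p[1],zs,rd))[0]-t,guess[:2],xtol=1e-5,epsfcn=1e-5)
    hm=hull(m,s[0],s[1],zs,rd)
    if out is not None:
        cv2.polylines(out,[np.round(hm).astype(int)],True,(255,255,0),1); 
    print(n,np.round(s,4),"px",np.round(t,1),"area mask/model",round(a/cen(hm)[1],3)); return s
E
python3 - <<'E'
from h import *
for c,f in (("top","top0"),("side","side0"),("wrist","w1")):
    m=optics.camera_model(c); b=cv2.imread(f"pics/{f}.png"); o=b.copy(); print(c)
    for n,g in (("pan",(.524,.006)),("fine",(.614,-.236)),("coarse",(.4435,-.2185))): fitobj(m,b,n,g,out=o)
    cv2.imwrite(f"pics/{f}_o.png",o)
E
```

```text
top
pan [0.5206 0.0071] px [304.1 211. ] area mask/model 0.558
fine [ 0.613  -0.2352] px [403.9 171.6] area mask/model 0.801
coarse [ 0.4437 -0.2177] px [400.2 242. ] area mask/model 0.836
side
pan [0.526  0.0026] px [311.7 217.9] area mask/model 0.197
fine [ 0.6151 -0.2384] px [393.4 278. ] area mask/model 0.911
coarse [ 0.4452 -0.2201] px [317.7 296.1] area mask/model 0.883
wrist
pan [0.5254 0.0045] px [324.8 181. ] area mask/model 0.859
fine [ 0.615 -0.239] px [135.9 248.8] area mask/model 0.896
coarse [ 0.4448 -0.2211] px [126.2 111.5] area mask/model 0.905
```

View pics/w1_o.png

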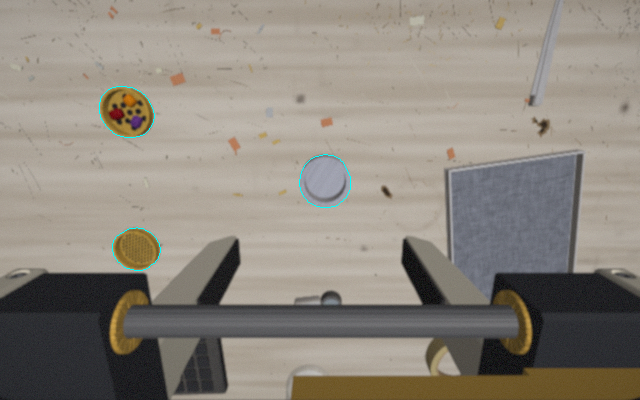

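Request:
play_rows(
  deltas=[
    [[0,0,0],[0.32,0.4,-0.793],1],
    [[0,0,0],[0.32,0.4,-0.793],1],
    [[0,0,0],[0.32,0.4,-0.793],1],
    [[0,0,0],[0.32,0.4,-0.793],1],
    [[0,0,0],[0.32,0.4,-0.793],1],
    [[0,0,0],[0.32,0.4,-0.793],1],
    [[0,0,0],[0,0,0],1],
    [[0,0,0],[0,0,0],1],
  ],
)

```text
clock: 4.05
position: [0.6147, -0.2382, 0.0991]
ee_rot: [-0.707, 0.001, -0.001, 0.707]
force: [-0.0, 0.1, -0.0]
gripper_width: 0.093
```

```bash
python3 - <<'E'
from h import *
p,r,s=pose(); print(s["clock"],p)
m=optics.camera_model("wrist"); b,d=optics.snapshot("wrist"); o=b.copy()
q=fitobj(m,b,"fine",(.615,-.239),out=o); fitobj(m,b,"coarse",(.4448,-.2211),out=o)
cv2.imwrite("pics/w2.png",o); plan((*q,.0085),r)
E
```

```text
4.05 [ 0.61473925 -0.23816911  0.09906806]
fine [ 0.6141 -0.2388] px [320.2 204.2] area mask/model 0.93
coarse [ 0.4685 -0.2216] px [344.    5.4] area mask/model 0.086
rot units [0.     0.     0.0001] shift units (cur tool axes) [-0.015  1.82  -0.014] in tgt axes [-0.013  1.82  -0.015]
```

View pics/w2.png

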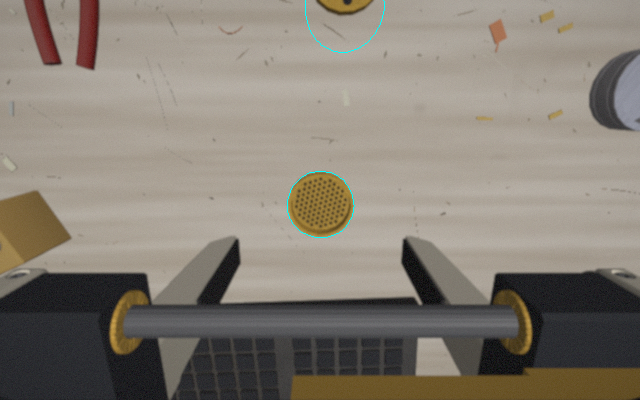

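Request:
play_rows(
  deltas=[
    [[0,0,0],[-0.013,0.6,-0.014],1],
    [[0,0,0],[0,0.6,0],1],
    [[0,0,0],[0,0.4,0],1],
    [[0,0,0],[0,0.2,0],1],
    [[0,0,0],[0,0,0],1],
    [[0,0,0],[0,0,0],-1],
    [[0,0,0],[0,0,0],-1],
    [[0,0,0],[0,0,0],-1],
    [[0,0,0],[0,0,0],-1],
    [[0,0,0],[0,0,0],-1],
  ],
  grip_force=15,
)

```text
clock: 5.35
position: [0.614, -0.24, 0.0088]
ee_rot: [-0.707, 0.002, -0.002, 0.707]
force: [-0.7, 1.3, 1.1]
gripper_width: 0.0547
```

```bash
python3 - <<'E'
from h import *
p,r,s=pose(); print(s["clock"],p,s["gripper_width"],s["force"])
m=optics.camera_model("wrist"); b,d=optics.snapshot("wrist"); cv2.imwrite("pics/w3.png",b)
E
```

```text
5.35 [ 0.613991   -0.24000928  0.00880197] 0.05474027925153751 [-0.69045529  1.26569173  1.14175198]
```

View pics/w3.png

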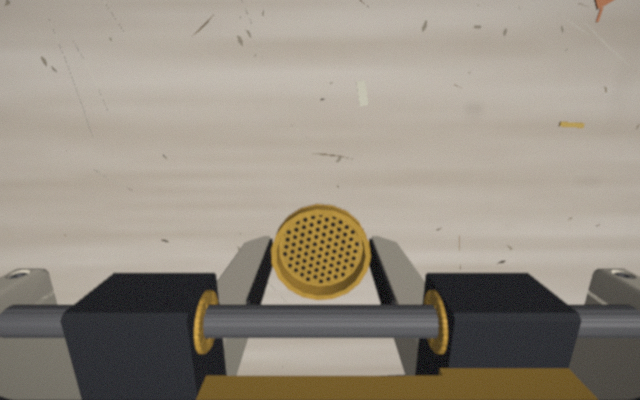

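```bash
python3 - <<'E'
from h import *
m=optics.camera_model("wrist"); b=cv2.imread("pics/w3.png"); o=b.copy()
fitobj(m,b,"fine",(.614,-.24),out=o); cv2.imwrite("pics/w3o.png",o[150:350,200:440])
E
```

```text
fine [ 0.6143 -0.2404] px [320.5 252.1] area mask/model 0.966
```

Request:
play_rows(
  deltas=[
    [[0,0,0],[0,-0.3,0],-1],
    [[0,0,0],[0,-0.7,0],-1],
    [[0,0,0],[-0.2,-0.7,0.3],-1],
    [[0,0,0],[-0.5,-0.3,0.7],-1],
    [[0,0,0],[-0.5,0,0.7],-1],
    [[0,0,0],[-0.4,0,0.6],-1],
    [[0,0,0],[-0.2,0,0.3],-1],
    [[0,0,0],[0,0,0],-1],
    [[0,0,0],[0,0,0],-1],
  ],
)

```text
clock: 6.52
position: [0.5251, -0.1102, 0.1089]
ee_rot: [0.707, -0.002, 0.002, -0.707]
force: [-0.2, -0.8, -1.3]
gripper_width: 0.0544
```

```bash
python3 - <<'E'
from h import *
p,r,s=pose(); print(s["clock"],p,s["gripper_width"],s["force"])
m=optics.camera_model("wrist"); b,d=optics.snapshot("wrist"); o=b.copy()
fitobj(m,b,"pan",(.5254,.0045),out=o)
z=p[2]-.0088; q=fitobj(m,b,"fine",p[:2],(z+.006,z+.017),out=o); print(q-p[:2])
m=optics.camera_model("top"); bt,d=optics.snapshot("top"); fitobj(m,bt,"pan",(.5254,.0045))
m=optics.camera_model("side"); bt,d=optics.snapshot("side"); cv2.imwrite("pics/s4.png",bt); fitobj(m,bt,"pan",(.5254,.0045))
cv2.imwrite("pics/w4.png",o)
E
```

```text
6.525 [ 0.52507568 -0.11023678  0.10894933] 0.054383940809844766 [-0.16371607 -0.80563347 -1.30714731]
pan [0.5266 0.0072] px [457.7 203. ] area mask/model 0.788
fine [ 0.5254 -0.1107] px [320.5 252.2] area mask/model 0.966
[ 0.0003061  -0.00042408]
pan [ 0.5313 -0.0183] px [314.8 206.4] area mask/model 0.072
pan [ 0.5401 -0.0012] px [317.6 217.3] area mask/model 0.027
```

View pics/w4.png

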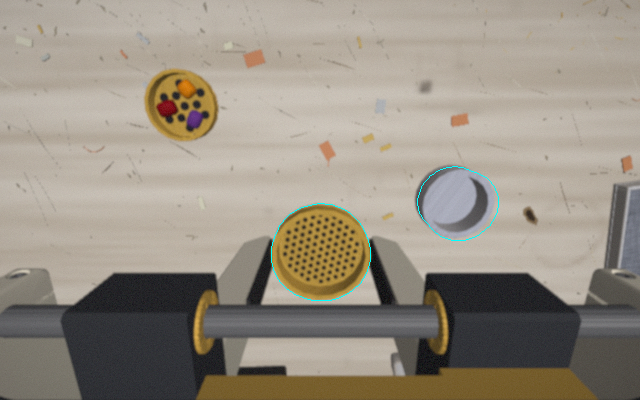

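View pics/w3o.png

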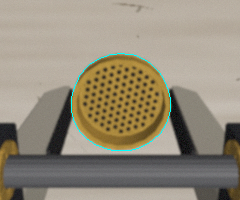

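View pics/s4.png

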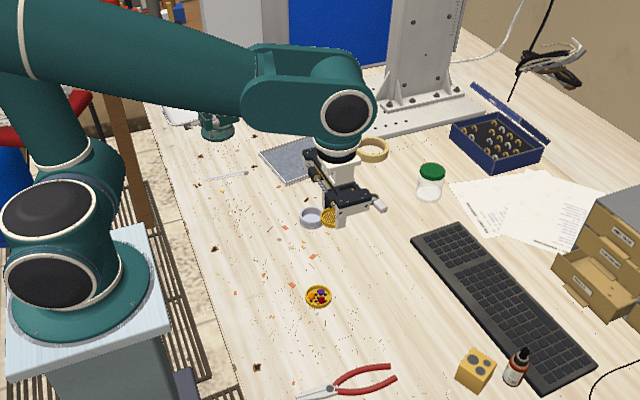

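```bash
python3 - <<'E'
from h import *
m=optics.camera_model("wrist"); b,d=optics.snapshot("wrist")
outs=[]
for g in ((.5254,.0045),(.5262,.0058),(.5266,.0072)):
    o=cv2.resize(b[150:255,405:515],None,fx=4,fy=4,interpolation=cv2.INTER_CUBIC)
    for z,rr in ((0,.03),(.024,.03),(.024,.0245)):
        h=hull(m,*g,(z,),(rr,)); cv2.polylines(o,[np.round((h-[405,150]+.5)*4).astype(int)],True,(255,255,0) if z else (0,0,255),1)
    outs.append(o[:,:266*2][:,:440])
hsv=cv2.cvtColor(b,cv2.COLOR_BGR2HSV)
cv2.imwrite("pics/z4.png",cv2.resize(np.hstack(outs),(800,255)));cv2.imwrite("w4raw.png",b)
print(hsv[200,410:505:4].tolist())
E
```

```text
[[19, 27, 200], [16, 22, 172], [135, 13, 79], [150, 8, 90], [120, 20, 178], [120, 24, 183], [116, 21, 185], [116, 21, 183], [114, 20, 183], [113, 22, 186], [116, 20, 183], [113, 24, 188], [116, 22, 188], [114, 20, 183], [115, 23, 185], [114, 22, 183], [120, 19, 175], [140, 10, 76], [150, 3, 81], [135, 12, 82], [116, 19, 186], [150, 4, 178], [16, 31, 189], [19, 29, 186]]
```

View pics/z4.png

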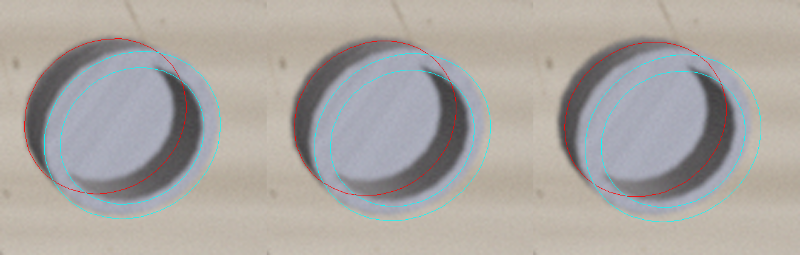

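```bash
sed -i 's/else: mask=.*/else: mask=((hsv[...,0]>90)\&(hsv[...,0]<170))|(hsv[...,2]<120)/' h.py; python3 - <<'E'
from h import *
m=optics.camera_model("wrist"); b=cv2.imread("w4raw.png"); o=b.copy()
q=fitobj(m,b,"pan",(.5254,.0045),out=o); cv2.imwrite("pics/z5.png",cv2.resize(o[150:255,405:515],None,fx=5,fy=5))
p,r,s=pose(); plan((q[0]-.0003,q[1]+.0004,.05),r)
E
```

```text
pan [0.5248 0.0044] px [454.7 201.5] area mask/model 0.938
rot units [0. 0. 0.] shift units (cur tool axes) [-0.017  1.169  2.299] in tgt axes [-0.017  1.169  2.299]
```

View pics/z5.png

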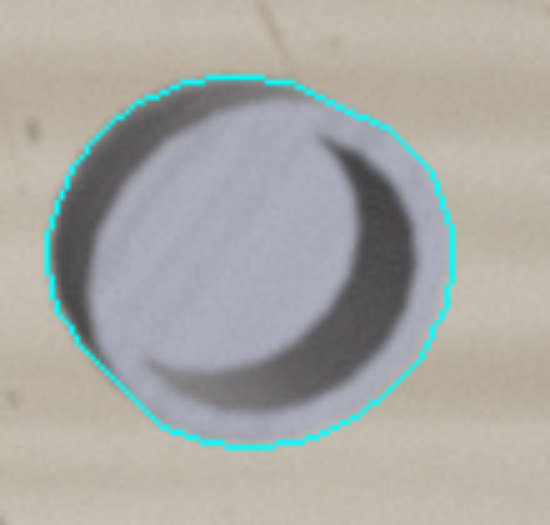

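Request:
play_rows(
  deltas=[
    [[0,0,0],[-0.017,0,0.5],-1],
    [[0,0,0],[0,0,0.7],-1],
    [[0,0,0],[0,0.2,0.7],-1],
    [[0,0,0],[0,0.4,0.4],-1],
    [[0,0,0],[0,0.4,0],-1],
    [[0,0,0],[0,0.2,0],-1],
    [[0,0,0],[0,0,0],-1],
    [[0,0,0],[0,0,0],-1],
  ],
)

```text
clock: 7.72
position: [0.5246, 0.0048, 0.0493]
ee_rot: [0.707, -0.002, 0.002, -0.707]
force: [0.5, -0.9, -1.5]
gripper_width: 0.0551
```

```bash
python3 - <<'E'
from h import *
p,r,s=pose(); print(s["clock"],p,s["gripper_width"],s["force"])
m=optics.camera_model("wrist"); b,d=optics.snapshot("wrist"); o=b.copy()
z=p[2]-.0088; q=fitobj(m,b,"fine",p[:2],(z+.006,z+.017),out=o); print(q-p[:2])
for zz in (0,.024):
  h=hull(m,.5248,.0044,(zz,),(.03,)); cv2.polylines(o,[np.round(h).astype(int)],True,(0,0,255),1)
cv2.imwrite("pics/w6.png",cv2.resize(o[120:320,220:420],None,fx=3,fy=3))
plan((.5245,.0048,.0268),r)
E
```

```text
7.725 [0.52461027 0.00482152 0.04929804] 0.05511359201640782 [ 0.46875243 -0.88215415 -1.47089518]
fine [0.5249 0.0044] px [320.4 252.3] area mask/model 0.965
[ 0.00033734 -0.00043474]
rot units [-0.  0.  0.] shift units (cur tool axes) [-0.003  0.452 -0.002] in tgt axes [-0.003  0.452 -0.002]
```

View pics/w6.png

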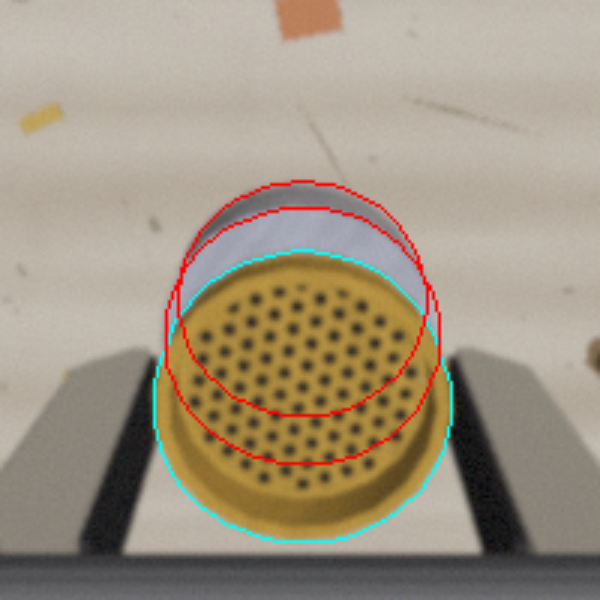

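Sieve and pan are aligned: the pan outline (red) matches and the sieve is centred over it. Next I lower it to just before contact, then gently onto the seat.

Request:
play_rows(
  deltas=[
    [[0,0,0],[0,0.2,0],-1],
    [[0,0,0],[0,0.15,0],-1],
    [[0,0,0],[0,0.06,0],-1],
    [[0,0,0],[0,0.03,0],-1],
    [[0,0,0],[0,0,0],-1],
  ],
)

```text
clock: 8.4
position: [0.5243, 0.0054, 0.0268]
ee_rot: [0.707, -0.002, 0.002, -0.707]
force: [0.6, 0.2, -0.6]
gripper_width: 0.0547
```

Request:
play_rows(
  deltas=[
    [[0,0,0],[0,0.01,0],-1],
    [[0,0,0],[0,0.01,0],-1],
    [[0,0,0],[0,0,0],-1],
  ],
)

```text
clock: 8.78
position: [0.5244, 0.0054, 0.0267]
ee_rot: [0.707, -0.001, 0.002, -0.707]
force: [-6.0, 0.1, 11.3]
gripper_width: 0.0547
```

Request:
play_rows(
  deltas=[
    [[0,0,0],[0,-0.015,0],-1],
    [[0,0,0],[0,0,0],0.5],
    [[0,0,0],[0,0,0],1],
    [[0,0,0],[0,0,0],1],
    [[0,0,0],[0,-0.2,0],1],
    [[0,0,0],[0,-0.8,0],1],
    [[0,0,0],[0,-0.8,0],1],
    [[0,0,0],[0,-0.2,0],1],
    [[0,0,0],[0,0,0],1],
  ],
)

```text
clock: 9.9
position: [0.5244, 0.0054, 0.1268]
ee_rot: [0.707, -0.001, 0.002, -0.707]
force: [-1.1, 0.3, -1.2]
gripper_width: 0.0931
```

```bash
python3 - <<'E'
from h import *
p,r,s=pose(); print(s["clock"],p,s["gripper_width"],s["force"])
m=optics.camera_model("wrist"); b,d=optics.snapshot("wrist"); o=b.copy()
q=fitobj(m,b,"fine",(.5248,.0044),(.024,.035),out=o)
fitobj(m,b,"pan",(.5248,.0044),(.0,.024),out=o); fitobj(m,b,"coarse",(.4448,-.2211),out=o)
cv2.imwrite("pics/w7.png",o); cv2.imwrite("pics/w7r.png",cv2.resize(b[100:300,220:420],None,fx=3,fy=3))
plan((.4448,-.2211,.1),r)
E
```

```text
9.9 [0.52437258 0.00540525 0.12684239] 0.09313630784645163 [-1.10599791  0.30325007 -1.20321008]
fine [0.5246 0.0049] px [320.4 201.8] area mask/model 0.92
pan [ 0.5059 -0.0047] px [309.5 177.3] area mask/model 0.217
coarse [ 0.4442 -0.2215] px [ 54.2 106. ] area mask/model 0.927
rot units [-0.      0.     -0.0003] shift units (cur tool axes) [-1.562  0.516 -4.538] in tgt axes [-1.563  0.513 -4.538]
```

View pics/w7.png

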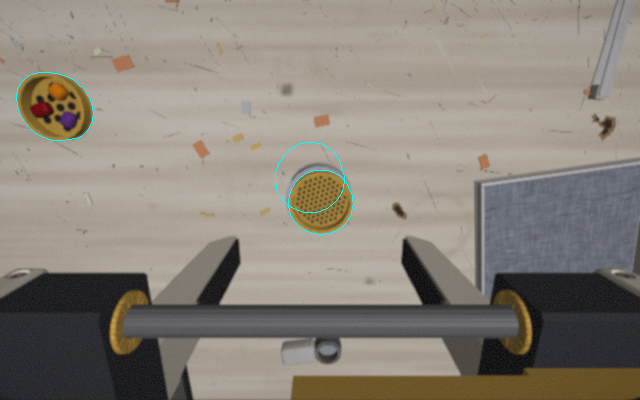

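View pics/w7r.png

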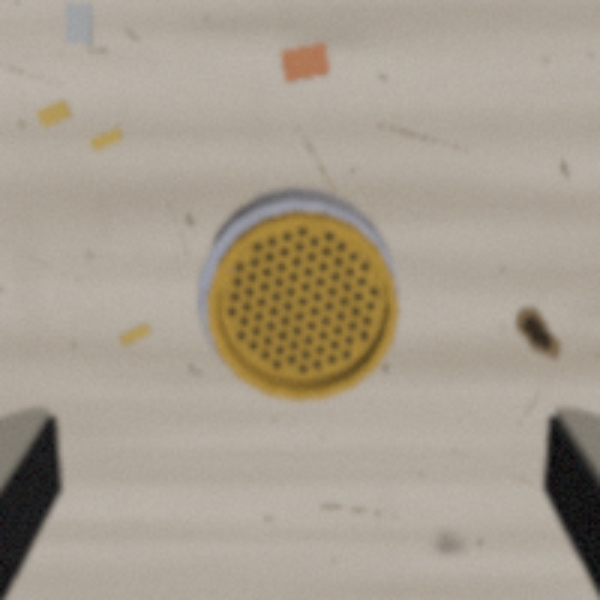

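```bash
python3 - <<'E'
from h import *
m=optics.camera_model("wrist"); b,d=optics.snapshot("wrist"); outs=[]
for dy in (-.002,0):
    o=cv2.resize(b[140:240,270:370],None,fx=4,fy=4,interpolation=cv2.INTER_CUBIC)
    for x,y,z,rr,c in ((.5248,.0044+dy,0,.03,(0,0,255)),(.5248,.0044+dy,.024,.03,(255,0,255)),(.5246,.0049,.035,.0275,(255,255,0)),(.5246,.0049,.024,.0275,(0,255,0))):
        h=hull(m,x,y,(z,),(rr,)); cv2.polylines(o,[np.round((h-[270,140]+.5)*4).astype(int)],True,c,1)
    outs.append(o)
cv2.imwrite("pics/z7.png",np.hstack(outs))
# depth -> world heights around rim
v,u=np.mgrid[140:260,270:370]; zz=d[140:260,270:370]
P=np.stack([(u-m["K"][0,2])/m["K"][0,0]*zz,(v-m["K"][1,2])/m["K"][1,1]*zz,zz],-1).reshape(-1,3)
Rm=cv2.Rodrigues(m["rvec"])[0]; W=(P-m["tvec"])@Rm
rr=np.hypot(W[:,0]-.5246,W[:,1]-.0049)
a=np.arctan2(W[:,1]-.0049,W[:,0]-.5246)
for k in range(8):
    s=(rr>.0245)&(rr<.0275)&(np.floor((a+np.pi)/(np.pi/4)).astype(int)==k); print(k,s.sum(),np.round(np.percentile(W[s,2],[20,50,80])*1000,1))
s=rr<.02; print("plate",np.median(W[s,2])); s=(rr>.05)&(rr<.06); print("bench",np.median(W[s,2]))
E
```

```text
0 114 [29.7 35.1 35.8]
1 87 [34.8 35.4 35.9]
2 61 [35.  35.6 36.1]
3 54 [34.9 35.5 35.9]
4 57 [34.9 35.5 35.9]
5 68 [34.9 35.5 36. ]
6 85 [34.7 35.4 36. ]
7 103 [30.6 35.3 35.9]
plate 0.025161517802682692
bench 0.0005767354276984202
```

View pics/z7.png

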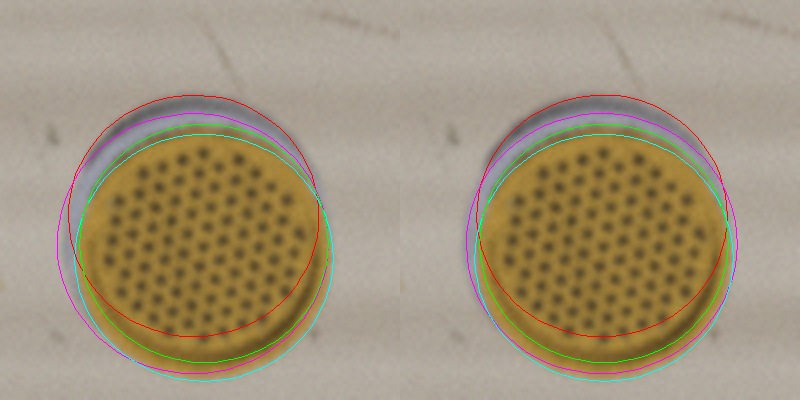

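Request:
play_rows(
  deltas=[
    [[0,0,0],[-0.26,0,-0.76],1],
    [[0,0,0],[-0.26,0,-0.76],1],
    [[0,0,0],[-0.26,0.1,-0.76],1],
    [[0,0,0],[-0.26,0.2,-0.76],1],
    [[0,0,0],[-0.26,0.2,-0.76],1],
    [[0,0,0],[-0.27,0.0,-0.74],1],
    [[0,0,0],[0,0,0],1],
    [[0,0,0],[0,0,0],1],
  ],
)

```text
clock: 11.0
position: [0.4444, -0.2208, 0.1005]
ee_rot: [-0.707, 0.002, -0.001, 0.707]
force: [0.1, 0.5, 0.4]
gripper_width: 0.0931
```

```bash
python3 - <<'E'
from h import *
p,r,s=pose(); print(s["clock"],p)
m=optics.camera_model("wrist"); b,d=optics.snapshot("wrist"); o=b.copy()
q=fitobj(m,b,"coarse",(.4442,-.2215),out=o)
cv2.imwrite("pics/w8.png",o); plan((*q,.0088),r)
E
```

```text
11.0 [ 0.44443382 -0.22077049  0.10052099]
coarse [ 0.4448 -0.221 ] px [320.7 204.8] area mask/model 0.928
rot units [0.     0.0001 0.0001] shift units (cur tool axes) [ 0.003  1.839 -0.01 ] in tgt axes [ 0.004  1.839 -0.011]
```

View pics/w8.png

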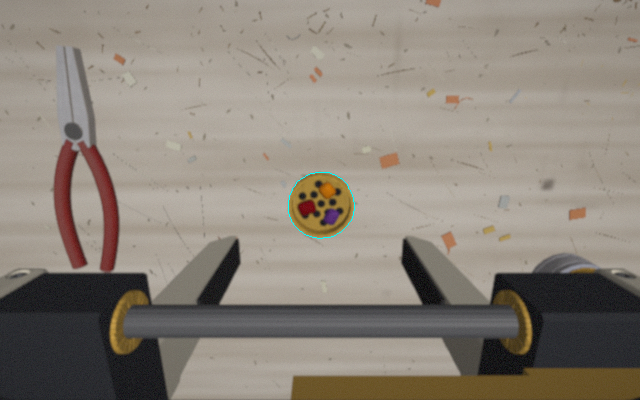

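Request:
play_rows(
  deltas=[
    [[0,0,0],[0.003,0.6,-0.01],1],
    [[0,0,0],[0,0.6,0],1],
    [[0,0,0],[0,0.4,0],1],
    [[0,0,0],[0,0.235,0],1],
    [[0,0,0],[0,0,0],0.4],
    [[0,0,0],[0,0,0],0.22],
    [[0,0,0],[0,0,0],-1],
    [[0,0,0],[0,0,0],-1],
    [[0,0,0],[0,0,0],-1],
    [[0,0,0],[0,0,0],-1],
  ],
  grip_force=15,
)

```text
clock: 12.3
position: [0.445, -0.2218, 0.01]
ee_rot: [0.707, -0.001, 0.002, -0.707]
force: [-0.7, 0.1, 6.2]
gripper_width: 0.0547
```

```bash
python3 - <<'E'
from h import *
p,r,s=pose(); print(s["clock"],p,s["gripper_width"],s["force"])
m=optics.camera_model("wrist"); b,d=optics.snapshot("wrist"); o=b.copy()
q=fitobj(m,b,"coarse",p[:2],out=o); print(q-p[:2]); plan((.525,.0045,p[2]),r)
cv2.imwrite("pics/w9.png",cv2.resize(o[150:350,200:440],None,fx=3,fy=3))
E
```

```text
12.3 [ 0.44499041 -0.22183459  0.01004397] 0.054677829963755274 [-0.74771594  0.07116612  6.21355229]
coarse [ 0.4446 -0.2222] px [320.5 250.1] area mask/model 0.967
[-0.00038418 -0.00039756]
rot units [-0. -0.  0.] shift units (cur tool axes) [1.579 0.    4.534] in tgt axes [1.579 0.    4.534]
```

View pics/w9.png

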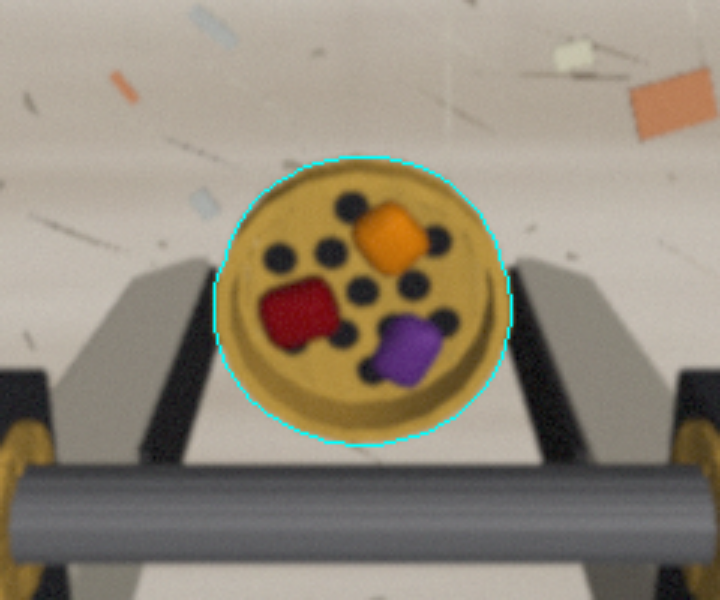

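Request:
play_rows(
  deltas=[
    [[0,0,0],[0,-0.1,0],-1],
    [[0,0,0],[0,-0.2,0],-1],
    [[0,0,0],[0,-0.4,0],-1],
    [[0,0,0],[0,-0.5,0],-1],
    [[0,0,0],[0,-0.4,0],-1],
    [[0,0,0],[0,-0.2,0],-1],
    [[0,0,0],[0,-0.1,0],-1],
    [[0,0,0],[0,0,0],-1],
    [[0,0,0],[0,0,0],-1],
  ],
)

```text
clock: 13.48
position: [0.4446, -0.2216, 0.1039]
ee_rot: [-0.707, 0.002, -0.001, 0.707]
force: [0.5, 0.3, -0.9]
gripper_width: 0.0549
```

```bash
cat >> h.py <<'E'
def heights(m,d,x,y,r0=.0245,r1=.0275):
    v,u=np.mgrid[0:400,0:640]; P=np.stack([(u-m["K"][0,2])/m["K"][0,0]*d,(v-m["K"][1,2])/m["K"][1,1]*d,d],-1).reshape(-1,3)
    P=P[(d>0).ravel()]; W=(P-np.ravel(m["tvec"]))@cv2.Rodrigues(m["rvec"])[0]
    rr=np.hypot(W[:,0]-x,W[:,1]-y); a=np.degrees(np.arctan2(W[:,1]-y,W[:,0]-x))
    for k in range(-180,180,45):
        s=(rr>r0)&(rr<r1)&(a>=k)&(a<k+45); print(k,s.sum(),np.round(np.percentile(W[s,2],[20,50,80])*1000,1) if s.sum() else '')
    s=rr<.02; print("plate",np.median(W[s,2]))
E
python3 - <<'E'
from h import *
p,r,s=pose(); print(s["clock"],p,s["gripper_width"],s["force"])
m=optics.camera_model("wrist"); b,d=optics.snapshot("wrist"); o=b.copy()
z=p[2]-.0088
q=fitobj(m,b,"coarse",p[:2],(z+.006,z+.017),out=o); print(q-p[:2]); heights(m,d,*q); plan((.525,.0045,p[2]),r)
cv2.imwrite("pics/w10.png",o)
E
```

```text
13.475 [ 0.44455445 -0.22161635  0.10393972] 0.05487609937835233 [ 0.49113969  0.29021051 -0.94090488]
coarse [ 0.4435 -0.2219] px [320.6 250.1] area mask/model 0.948
[-0.00102074 -0.00033204]
-180 1479 [110.9 206.6 218.1]
-135 347 [  1.4 111.2 112.3]
-90 284 [105.9 111.3 112.3]
-45 220 [105.6 110.9 111.7]
0 210 [106.2 111.  111.6]
45 297 [109.8 111.4 128.9]
90 380 [ 80.9 111.2 127.6]
135 1494 [111.1 206.6 218.2]
plate 0.1012318650378424
rot units [-0. -0.  0.] shift units (cur tool axes) [1.588e+00 1.000e-03 4.530e+00] in tgt axes [1.588e+00 1.000e-03 4.530e+00]
```

View pics/w10.png

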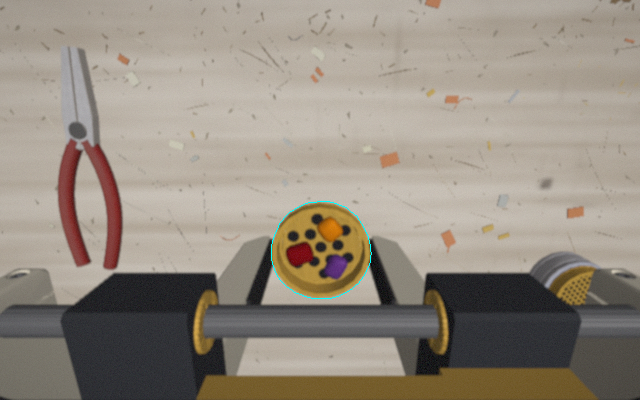

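Request:
play_rows(
  deltas=[
    [[0,0,0],[0.07,0,0.2],-1],
    [[0,0,0],[0.18,0,0.5],-1],
    [[0,0,0],[0.25,0,0.7],-1],
    [[0,0,0],[0.28,0,0.8],-1],
    [[0,0,0],[0.28,0,0.8],-1],
    [[0,0,0],[0.25,0,0.7],-1],
    [[0,0,0],[0.18,0,0.5],-1],
    [[0,0,0],[0.12,0.1,0.336],-1],
    [[0,0,0],[0,0.2,0],-1],
    [[0,0,0],[0,0.2,0],-1],
  ],
)

```text
clock: 14.78
position: [0.526, 0.0042, 0.0785]
ee_rot: [0.707, -0.002, 0.001, -0.707]
force: [-0.2, -0.5, -1.2]
gripper_width: 0.0546
```

Request:
play_rows(
  deltas=[
    [[0,0,0],[0,0.2,0],-1],
    [[0,0,0],[0,0.1,0],-1],
    [[0,0,0],[0,0,0],-1],
    [[0,0,0],[0,0,0],-1],
  ],
)

```text
clock: 15.28
position: [0.5265, 0.0046, 0.065]
ee_rot: [0.707, -0.002, 0.002, -0.707]
force: [0.8, -0.5, -1.2]
gripper_width: 0.0545
```

```bash
python3 - <<'E'
from h import *
p,r,s=pose(); print(s["clock"],p,s["gripper_width"],s["force"])
m=optics.camera_model("wrist"); b,d=optics.snapshot("wrist"); o=b.copy()
z=p[2]-.010
q=fitobj(m,b,"coarse",p[:2],(z+.006,z+.017),out=o); print(q-p[:2]); plan((p[0]+.5246-q[0],p[1]+.0049-q[1],.039),r)
for x,y,zz,rr,c in ((.5246,.0049,.035,.0275,(255,0,255)),(.5248,.0044,.024,.03,(0,0,255))):
  h=hull(m,x,y,(zz,),(rr,)); cv2.polylines(o,[np.round(h).astype(int)],True,c,1)
cv2.imwrite("pics/w11.png",cv2.resize(o[120:320,220:420],None,fx=3,fy=3))
E
```

```text
15.275 [0.52652746 0.00455576 0.06499556] 0.05449364380407443 [ 0.80401603 -0.48288463 -1.21892774]
coarse [0.5216 0.0044] px [320.9 242.8] area mask/model 1.114
[-0.00491422 -0.00014273]
rot units [-0.  0.  0.] shift units (cur tool axes) [0.059 0.521 0.009] in tgt axes [0.059 0.521 0.009]
```

View pics/w11.png

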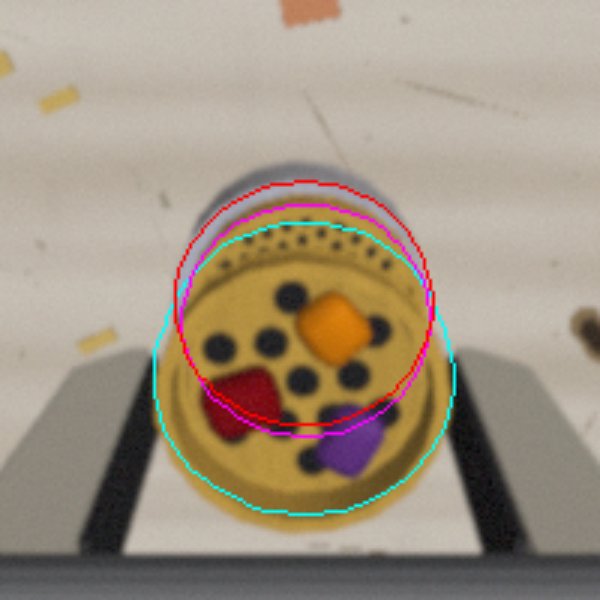

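```bash
python3 - <<'E'
from h import *
outs=[]
for i in range(2):
    p,r,s=pose(); m=optics.camera_model("wrist"); b,d=optics.snapshot("wrist"); print(s["clock"],np.round(p,4))
    dx=-.002*i
    o=cv2.resize(b[150:250,270:370],None,fx=4,fy=4,interpolation=cv2.INTER_CUBIC)
    zc=p[2]-.010
    for x,y,zz,rr,c in ((.5246+dx,.0049,.035,.0275,(255,0,255)),(.5248+dx,.0044,.024,.03,(0,0,255)),(.5248+dx,.0044,.0,.03,(0,0,0)),(p[0]-.0004,p[1]-.0003,zc+.017,.0275,(255,255,0)),(p[0]-.0004,p[1]-.0003,zc+.017,.0245,(255,255,0))):
        h=hull(m,x,y,(zz,),(rr,)); cv2.polylines(o,[np.round((h-[270,150]+.5)*4).astype(int)],True,c,1)
    outs.append(o)
cv2.imwrite("pics/z12.png",np.hstack(outs))
E
```

```text
15.325 [0.5265 0.0046 0.065 ]
15.375 [0.5266 0.0046 0.0651]
```

View pics/z12.png

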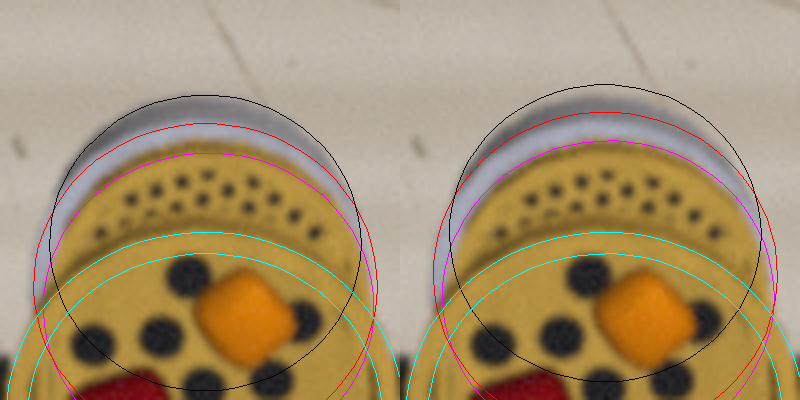

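Request:
play_rows(
  deltas=[
    [[0,0,0],[-0.03,0.1,0.012],-1],
    [[0,0,0],[0,0.15,0],-1],
    [[0,0,0],[0,0.12,0],-1],
    [[0,0,0],[0,0.08,0],-1],
    [[0,0,0],[0,0.05,0],-1],
    [[0,0,0],[0,0,0],-1],
  ],
)

```text
clock: 16.18
position: [0.5249, 0.0053, 0.0396]
ee_rot: [0.707, -0.002, 0.002, -0.707]
force: [0.2, 0.0, -1.5]
gripper_width: 0.0549
```

Request:
play_rows(
  deltas=[
    [[0,0,0],[0,0.01,0],-1],
    [[0,0,0],[0,0.01,0],-1],
    [[0,0,0],[0,0,0],-1],
  ],
)

```text
clock: 16.55
position: [0.525, 0.0053, 0.0391]
ee_rot: [0.707, -0.001, 0.002, -0.707]
force: [-1.0, 0.1, 5.0]
gripper_width: 0.055
```

```bash
python3 - <<'E'
from h import *
p,r,s=pose(); m=optics.camera_model("wrist"); b,d=optics.snapshot("wrist"); print(s["force"])
heights(m,d,p[0]-.0004,p[1]-.0003)
cv2.imwrite("pics/w13.png",cv2.resize(b[120:320,220:420],None,fx=3,fy=3))
E
```

```text
[-0.97708105  0.05331079  5.00285344]
-180 1294 [ 46.9 149.7 153.7]
-135 283 [45.5 46.5 47.8]
-90 180 [46.1 46.7 47.5]
-45 109 [45.9 46.5 47.1]
0 106 [46.2 46.5 47. ]
45 245 [46.3 47.1 71. ]
90 329 [45.7 46.6 68.1]
135 1326 [ 46.5 142.2 153.6]
plate 0.03679962480212456
```

View pics/w13.png

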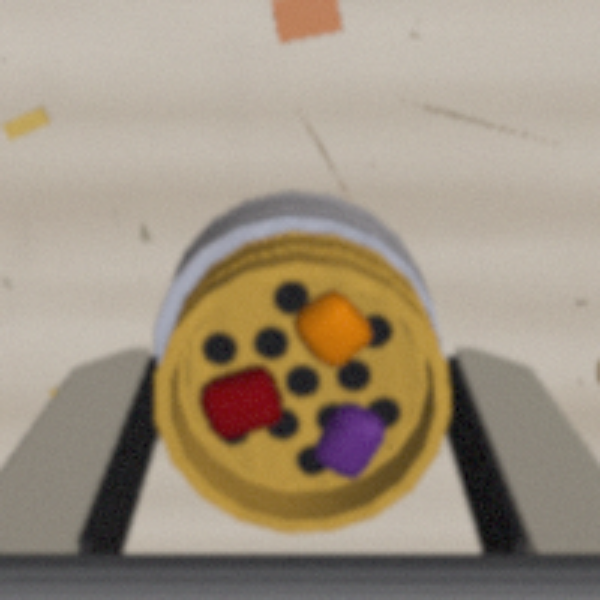

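Request:
play_rows(
  deltas=[
    [[0,0,0],[0,-0.015,0],-1],
    [[0,0,0],[0,0,0],0.5],
    [[0,0,0],[0,0,0],1],
    [[0,0,0],[0,0,0],1],
    [[0,0,0],[0,-0.2,0],1],
    [[0,0,0],[0,-0.6,0],1],
    [[0,0,0],[0,-0.8,0],1],
    [[0,0,0],[0,-0.2,0],1],
    [[0,0,0],[0,0,0],1],
  ],
)

```text
clock: 17.73
position: [0.525, 0.0053, 0.1299]
ee_rot: [0.707, -0.001, 0.002, -0.707]
force: [0.4, 0.4, -0.7]
gripper_width: 0.0931
```

```bash
python3 - <<'E'
from h import *
p,r,s=pose(); print(s["clock"],p,s["gripper_width"],s["force"])
m=optics.camera_model("wrist"); b,d=optics.snapshot("wrist"); o=cv2.resize(b[130:250,260:380],None,fx=4,fy=4,interpolation=cv2.INTER_CUBIC)
raw=o.copy()
for x,y,zz,rr,c in ((.5246,.0049,.024,.0275,(255,0,255)),(.5246,.0049,.046,.0275,(255,255,0)),(.5248,.0044,.024,.03,(0,0,255)),(.5248,.0044,.0,.03,(0,0,0))):
    h=hull(m,x,y,(zz,),(rr,)); cv2.polylines(o,[np.round((h-[260,130]+.5)*4).astype(int)],True,c,1)
cv2.imwrite("pics/z14.png",np.hstack([raw,o])[:,:]); cv2.imwrite("pics/w14.png",b)
heights(m,d,.5247,.0049)
for q in ("pan","coarse_sieve","tray","loupe"): find("wrist",q,m)
m=optics.camera_model("side"); b,d=optics.snapshot("side"); cv2.imwrite("pics/s14.png",cv2.resize(b[150:280,240:420],None,fx=4,fy=4))
E
```

```text
17.725 [0.52504478 0.0052941  0.12992334] 0.09310994036739886 [ 0.41962476  0.40098094 -0.69673577]
-180 430 [ 47.2 231.9 232.5]
-135 97 [45.9 46.4 47. ]
-90 65 [46.1 46.7 47.2]
-45 49 [46.  46.5 47. ]
0 47 [46.1 46.5 47.1]
45 67 [45.8 46.4 47.1]
90 89 [45.4 46.3 47.1]
135 1071 [232.  242.1 245.1]
plate 0.03677637803116015
wrist pan 0.58 [ 0.4969 -0.0028  0.0217] [312. 167.]
wrist tray 0.57 [0.5524 0.2363 0.0029] [556. 219.]
wrist loupe 0.91 [ 0.6927 -0.0098  0.0157] [308. 347.]
```

View pics/z14.png

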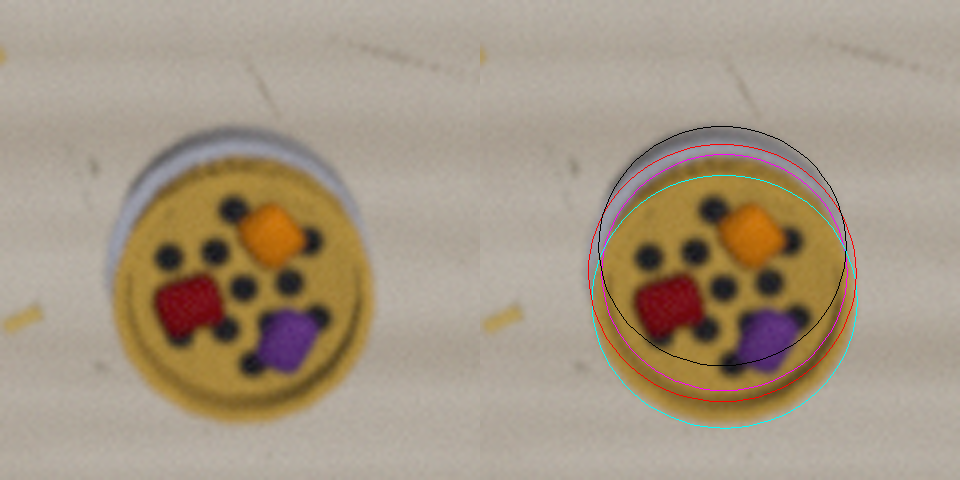

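View pics/s14.png

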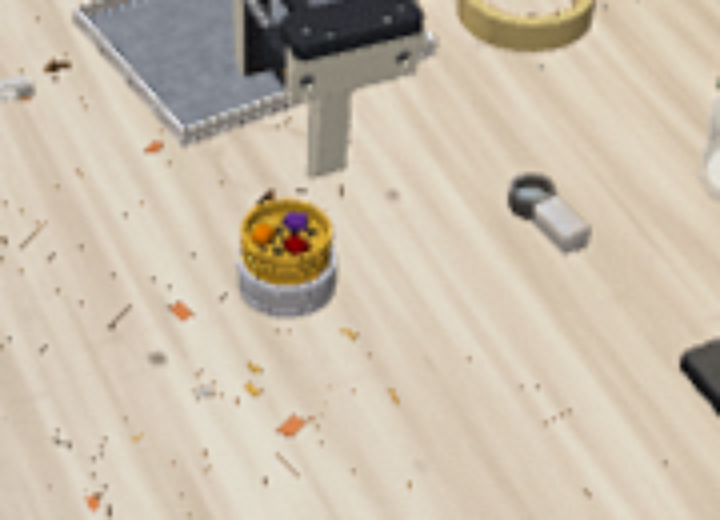

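View pics/w14.png

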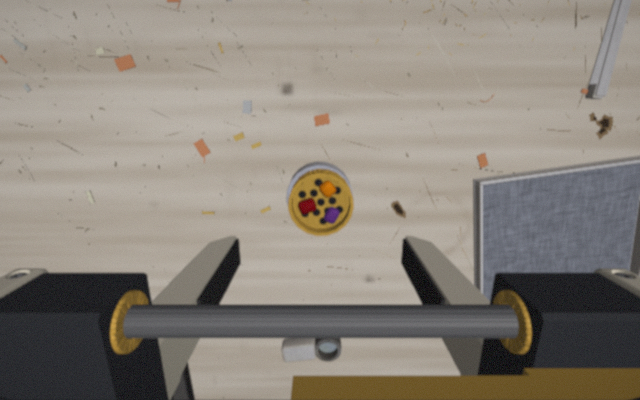

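Request:
play_rows(
  deltas=[
    [[0,0,0],[-0.01,0.4,-0.03],1],
    [[0,0,0],[0,0.7,0],1],
    [[0,0,0],[0,0.7,0],1],
    [[0,0,0],[0,0.4,0],1],
    [[0,0,0],[0,0.2,0],1],
    [[0,0,0],[0,0.1,0],1],
    [[0,0,0],[0,0.01,0],1],
    [[0,0,0],[0,0,0],1],
  ],
)

```text
clock: 19.02
position: [0.5248, 0.0038, 0.0047]
ee_rot: [0.707, -0.001, 0.002, -0.707]
force: [-0.8, 0.8, 0.1]
gripper_width: 0.0932
```

Request:
play_rows(
  deltas=[
    [[0,0,0],[0,0,0],0.45],
    [[0,0,0],[0,0,0],0.36],
    [[0,0,0],[0,0,0],0.33],
    [[0,0,0],[0,0,0],0.3],
    [[0,0,0],[0,0,0],0.27],
    [[0,0,0],[0,0,0],-1],
    [[0,0,0],[0,0,0],-1],
    [[0,0,0],[0,0,0],-1],
  ],
  grip_force=15,
)

```text
clock: 20.02
position: [0.5244, 0.0038, 0.0039]
ee_rot: [-0.707, 0.002, -0.002, 0.707]
force: [0.0, 0.9, 0.8]
gripper_width: 0.06
```

Request:
play_rows(
  deltas=[
    [[0,0,0],[0,0,0],-1],
    [[0,0,0],[0,0,0],-1],
    [[0,0,0],[0,0,0],-1],
  ],
  grip_force=40,
)

```text
clock: 20.4
position: [0.5244, 0.0038, 0.004]
ee_rot: [-0.707, 0.002, -0.002, 0.707]
force: [-1.6, 1.7, 1.4]
gripper_width: 0.0599
```

```bash
python3 - <<'E'
from h import *
p,r,s=pose(); print(s["clock"],p,s["gripper_width"],s["force"])
m=optics.camera_model("wrist"); b,d=optics.snapshot("wrist"); cv2.imwrite("pics/w15.png",b); heights(m,d,p[0]-.0005,p[1])
m=optics.camera_model("top"); b=cv2.imread("pics/top0.png")
# tray centre: corners of grey lining from first top image
hsv=cv2.cvtColor(b,cv2.COLOR_BGR2HSV); g=(hsv[...,0]>95)&(hsv[...,0]<135)&(hsv[...,1]>25)&(hsv[...,2]<170)
k=np.zeros(g.shape,np.uint8); k[130:235,160:250]=g[130:235,160:250]
k=cv2.morphologyEx(k,cv2.MORPH_OPEN,np.ones((3,3)))
c=max(cv2.findContours(k,cv2.RETR_EXTERNAL,cv2.CHAIN_APPROX_NONE)[0],key=cv2.contourArea)
q=cv2.minAreaRect(c); print(q); print(ray_plane(m,*q[0],.004)); print([np.round(ray_plane(m,*x,.004)[:2],3) for x in cv2.boxPoints(q)])
E
```

```text
20.4 [0.52438432 0.00384743 0.00395438] 0.05987783056018855 [-1.63063477  1.65844283  1.44666883]
-180 1913 [ 37.  105.3 117.6]
-135 376 [25.7 45.4 46.7]
-90 50 [46.1 46.5 46.9]
-45 38 [46.2 46.5 47.1]
0 49 [46.3 46.5 47.1]
45 258 [37.3 42.  46.4]
90 304 [42.6 46.3 46.9]
135 1797 [ 39.4 105.8 117.5]
plate 0.03685984967769662Traceback (most recent call last):
  File "<stdin>", line 9, in <module>
ValueError: max() iterable argument is empty
```

View pics/w15.png

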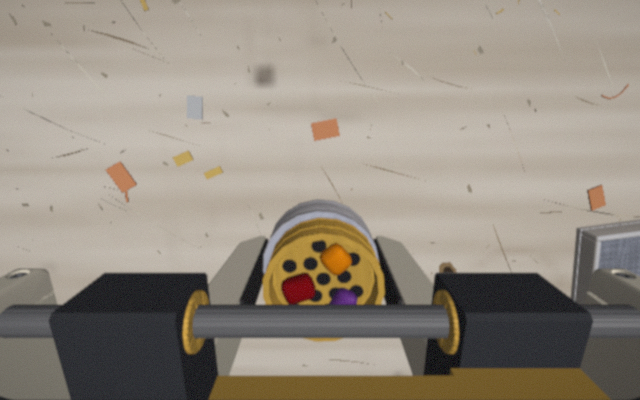

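```bash
python3 - <<'E'
from h import *
m=optics.camera_model("top")
C=[ray_plane(m,u,v,.014)[:2] for u,v in ((169,147),(234,138),(243,216),(176,225))]
print(np.round(C,3),np.mean(C,0),[round(np.linalg.norm(C[i]-C[i-1]),3) for i in range(4)])
m=optics.camera_model("side")
C=[ray_plane(m,u,v,.014)[:2] for u,v in ((259,155),(315,135),(347,158),(287,184))]
print(np.round(C,3),np.mean(C,0),[round(np.linalg.norm(C[i]-C[i-1]),3) for i in range(4)])
p,r,s=pose(); plan((.596,.246,.125),r)
E
```

```text
[[0.683 0.333]
 [0.703 0.176]
 [0.511 0.152]
 [0.492 0.309]] [0.59735823 0.24258671] [np.float64(0.192), np.float64(0.159), np.float64(0.194), np.float64(0.158)]
[[0.489 0.291]
 [0.672 0.323]
 [0.71  0.186]
 [0.516 0.143]] [0.59678746 0.23560362] [np.float64(0.15), np.float64(0.186), np.float64(0.142), np.float64(0.199)]
rot units [0. 0. 0.] shift units (cur tool axes) [ 1.411 -2.421  4.85 ] in tgt axes [ 1.411 -2.421  4.85 ]
```

Request:
play_rows(
  deltas=[
    [[0,0,0],[0,-0.05,0],-1],
    [[0,0,0],[0,-0.1,0],-1],
    [[0,0,0],[0,-0.15,0],-1],
    [[0,0,0],[0,-0.1,0],-1],
    [[0,0,0],[0,0,0],-1],
    [[0,0,0],[0,0,0],-1],
  ],
)

```text
clock: 21.2
position: [0.5242, 0.0038, 0.0237]
ee_rot: [0.707, -0.002, 0.002, -0.707]
force: [-1.1, -0.3, -3.2]
gripper_width: 0.0602
```

```bash
python3 - <<'E'
from h import *
p,r,s=pose(); print(s["clock"],p,s["gripper_width"],s["force"])
m=optics.camera_model("wrist"); b,d=optics.snapshot("wrist"); cv2.imwrite("pics/w16.png",b); heights(m,d,p[0]-.0005,p[1])
m=optics.camera_model("side"); b,d=optics.snapshot("side"); cv2.imwrite("pics/s16.png",cv2.resize(b[150:280,240:420],None,fx=4,fy=4))
E
```

```text
21.2 [0.52424002 0.00381551 0.02374665] 0.06024128545358854 [-1.10202329 -0.26125205 -3.1946969 ]
-180 2054 [ 51.3  67.  137.1]
-135 388 [45.  65.3 66.6]
-90 55 [65.9 66.4 66.8]
-45 38 [66.1 66.5 66.8]
0 48 [66.2 66.5 66.8]
45 255 [57.2 61.7 66.3]
90 347 [58.7 66.1 66.8]
135 1972 [ 54.1 125.  137.1]
plate 0.05670533459536616
```

View pics/w16.png

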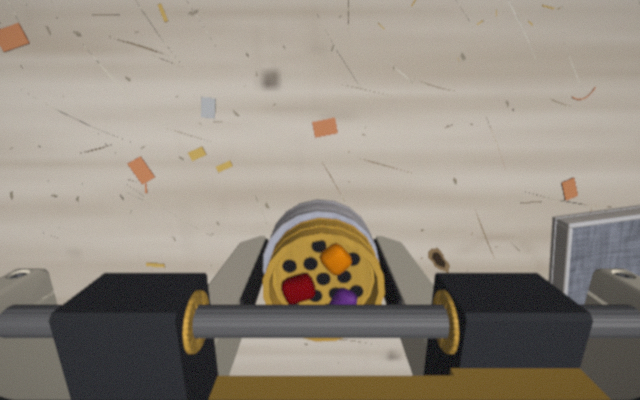

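View pics/s16.png

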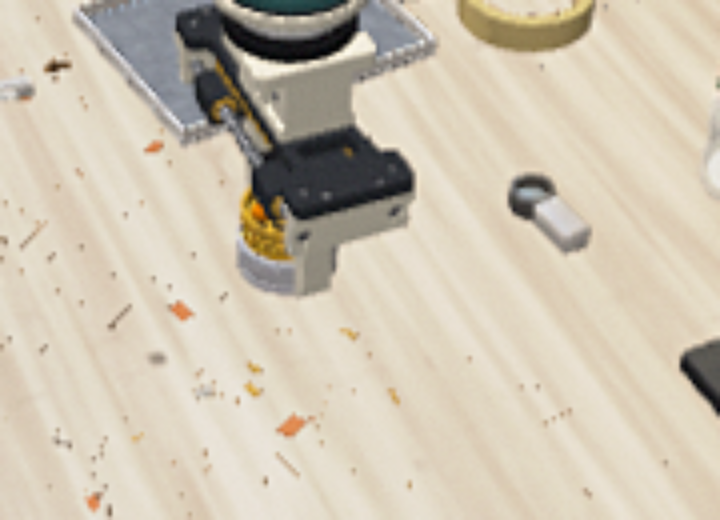

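Request:
play_rows(
  deltas=[
    [[0,0,0],[0,-0.15,0],-1],
    [[0,0,0],[0,-0.3,0],-1],
    [[0,0,0],[0,-0.45,0],-1],
    [[0,0,0],[0.05,-0.5,0.15],-1],
    [[0,0,0],[0.11,-0.3,0.35],-1],
    [[0,0,0],[0.17,-0.2,0.55],-1],
    [[0,0,0],[0.2,0,0.65],-1],
    [[0,0,0],[0.21,0,0.7],-1],
    [[0,0,0],[0.21,0,0.7],-1],
    [[0,0,0],[0.2,0,0.65],-1],
  ],
)

```text
clock: 22.55
position: [0.5829, 0.1933, 0.1191]
ee_rot: [-0.707, 0.001, -0.001, 0.707]
force: [0.1, -0.9, -1.5]
gripper_width: 0.0599
```

Request:
play_rows(
  deltas=[
    [[0,0,0],[0.15,0,0.5],-1],
    [[0,0,0],[0.1,0,0.3],-1],
    [[0,0,0],[0.06,0,0.19],-1],
    [[0,0,0],[0,0,0],-1],
    [[0,0,0],[0,0,0],-1],
    [[0,0,0],[0,0,0],-1],
    [[0,0,0],[0,0,0],-1],
  ],
)

```text
clock: 23.42
position: [0.5985, 0.2401, 0.119]
ee_rot: [0.707, -0.002, 0.002, -0.707]
force: [0.2, -0.2, -3.8]
gripper_width: 0.0597
```

```bash
python3 - <<'E'
from h import *
p,r,s=pose(); print(s["clock"],p,s["gripper_width"],s["force"],np.round(s["qvel"],3)); print(np.round(r.as_matrix(),3))
m=optics.camera_model("wrist"); b,d=optics.snapshot("wrist"); cv2.imwrite("pics/w17.png",b); heights(m,d,p[0]-.0005,p[1])
for c in ("side","top"):
    m=optics.camera_model(c); b,d=optics.snapshot(c); cv2.imwrite(f"pics/{c}17.png",b)
    for q in ("loupe","tweezers"): find(c,q,m)
E
```

```text
23.425 [0.59845057 0.24008204 0.11904115] 0.059691199189271314 [ 0.15888834 -0.1598828  -3.80410182] [ 0.005  0.003 -0.001  0.001 -0.     0.001]
[[ 1.     0.     0.005]
 [-0.005 -0.     1.   ]
 [ 0.    -1.    -0.   ]]
-180 1943 [151.4 162.8 232.4]
-135 454 [139.9 160.9 161.9]
-90 100 [  5.1 161.4 161.9]
-45 37 [161.4 161.5 162. ]
0 40 [161.4 161.8 162. ]
45 187 [151.4 159.8 161.8]
90 448 [142.  161.  161.8]
135 1897 [151.7 220.6 232.5]
plate 0.15156251061251227
side loupe 0.64 [ 0.6985 -0.0096  0.0168] [377. 201.]
side loupe 0.39 [0.5963 0.2428 0.0086] [301. 157.]
side tweezers 0.73 [0.3909 0.2434 0.0049] [230. 176.]
top loupe 0.53 [ 6.996e-01 -5.000e-04  1.420e-02] [306. 138.]
```

View pics/w17.png

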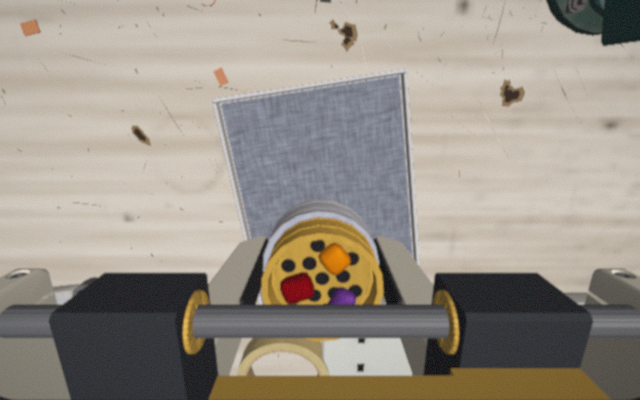

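View pics/side17.png

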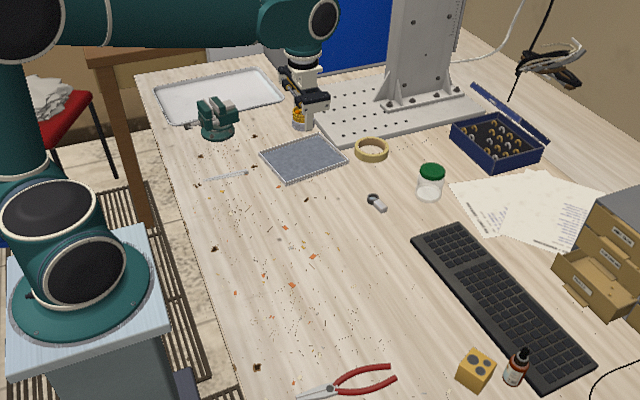

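View pics/top17.png

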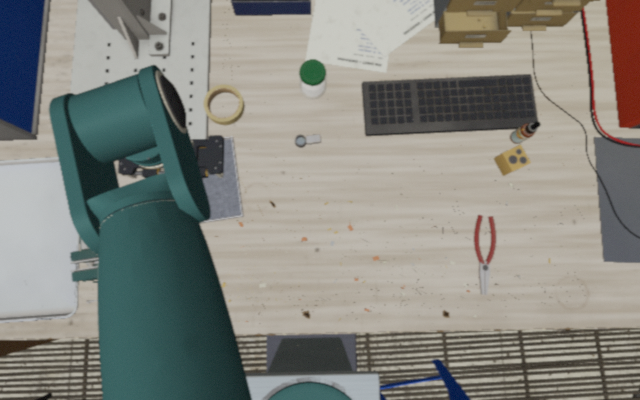

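```bash
python3 - <<'E'
from h import *
ticket.hand_in(); s=observe(); print(s["clock"],s["position"],s["gripper_width"])
E
```

```text
the job is handed in; nothing more can be done
the job is handed in; nothing more can be done
```

I built the stack and handed the job in. The arm is holding it by the pan over the sorting tray; the hand-in reports no verdict.

**What I did:**
- Set the fine sieve into the pan.
- Set the coarse sieve, with its three stones, into the fine one.
- Gripped the pan with 40 N, lifted the stack and carried it over the tray.
- I handed in at about 23.5 s, against the 72 s limit.

**Last checks:**
- **Position:** the tool was at (0.598, 0.240) m. Two camera views put the tray centre at (0.597, 0.236) to (0.597, 0.243).
- **Height:** the pan's underside was about 115 mm above the bench, roughly 11 cm above the tray floor.
- **Seating:** the top rim measured about 46 mm above the pan's underside, the assembled height. The sides I could measure were level.
- **Grip and stones:** the opening was 59.7 mm against the 60 mm pan. All three stones showed in the coarse sieve, and the arm was still.

**Small disagreements:**
- The sieves sat about 1 mm off the pan's axis in the pictures, which is inside the play of the fit.
- I gripped the coarse sieve about 1 mm higher than planned, with a brief 6 N upward reading, and allowed for that when placing it.
- In the last picture that shows the stack against the pan, the pan detector was about 28 mm off. I went by the outlines and depth readings instead.
- The last top view missed the tweezers because the arm was in the way. The side view showed them, and both views showed the loupe, within about 6 mm of the first readings.

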